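Isolate the autosampler, then hold its sprung tray-clamp rod out at the mark

ROBOT

A 7-joint arm with a two-finger parallel gripper is mounted at the origin on the work surface. World frame = base frame: x ahead of the robot, y to its left, z up, the work surface at z = 0. Lengths are in m, angles in rad, forces in N, time in s.
With the tool pointing down it reaches from about 0.4 to 0.875 m from the base axis. Payload 6.5 kg.
Tool frame: the origin (TCP) lies at the centre of the arm's flange, where the gripper is bolted on; the fingertips stand 173 mm ahead of it and the grasp point (between the pads) lies 155 mm ahead of it; z points along the fingers, y is the line along which they close (so a half turn about z gives the same grasp; the last joint's range is limited). The gripper opens to 85 mm and grips with 20 to 120 N. Pads are 22 mm wide; open, the fingers measure 114 mm over their backs; the gripper's body (76 mm by 85 mm) begins 54 mm behind the grasp point. The pads swing forward as they close: fully open they stand 13 mm farther back than shut.
Start: joints at [1.226, 0.536, -0.004, 1.538, 0.003, 1.067, -0.071], TCP at [0.179, -0.625, 0.405] pointing down, gripper open.
Joint ranges: [-2.7, 2.7], [-0.37, 2.16], [-1.27, 1.26], [0.24, 2.4], [-1.31, 4.45], [0.19, 1.91], [-2.76, 2.76]. Speed limits (rad/s): [2.39, 2.39, 3.14, 3.14, 3.14, 3.14, 3.14].

INTERFACE

Orientations are given as a unit quaternion [w, x, y, z].
In Python, from station import manip, camera, calibration, spotter gives the robot as it stands. Calls block until the motion is done:
- manip.move_ptp(position, orientation): joint-space move of the TCP to a pose.
- manip.move_linear(position, vel=0.15, orientation=None, threshold=None): straight line of the TCP; orientation=None keeps the orientation; vel is the mean speed in m/s. With threshold (N) it stops when the force on the tool has changed by that much, and returns True; else False.
- manip.set_joints(angles): joint-space move.
- manip.release() and manip.clamp(newtons=None): open the fingers fully, or close them until they stop; newtons is the grip in N (None keeps the last).
- manip.wait(seconds).
- manip.solve_ik(position, orientation): joint angles nearest the present ones, or None.
- manip.observe(): the state.
- camera(name): name is "scene" or "top" or "wrist"; returns the picture (480x640x3 uint8, blue, green, red); there is no depth.
- calibration(name): a dict with "K" (3x3 intrinsics, pixels), "distortion" ([k1, k2, p1, p2, k3] as OpenCV has them; the pictures are not rectified), "xyz" and "orientation" of the camera in the world. Camera axes: x right, y down, z forward; pixel columns grow to the right and rows downward; lengths in m; the calibration is good to about 2 mm. A picture is of the moment at which its call begins: read the wrist's pose just before it. calibration takes no time and is no camera call; for the wrist camera it gives the pose at the moment of the call.
A pose or a line that the arm cannot do raises manip.PlanningError and nothing moves.
- manip.close_job(): hands the job in; it is judged then, once.
Trained networks look in the newest picture that a camera, given by its name, has taken for a name from the list of things; names that differ only in an ending like _2 or _b are one class to them, and where a whole thing is asked for, a point or a joint stands for the part that bears it (a point fixed in the world has none). Each returns a list of dicts, best first, with "confidence" (0 to 1); they miss things now and then, are a little off and sometimes report something else, mostly with a low value. They report only what shows in the picture. A call takes as long as a camera call. They do not tell look-alikes from the thing itself.
- spotter.find_in(camera, target): "xyz" ([x, y, z] in m, in world coordinates, good to about 4 mm: the middle of the surface that is visible of it).
- spotter.landmark_of(camera, target): "xyz" ([x, y, z] in m, in world coordinates, good to about 4 mm: a listed point, or the origin of a listed thing).
The state is a dict: "time_s": time; "joint_positions": joint angles; "joint_velocities": joint speeds; "effort": joint torques, N m; "position": TCP position; "ee_rot": TCP orientation; "wrist_force": force on the tool from outside, world axes, zero at the start; "torque": the same for the moment, N m; "grip_width": finger opening in m; "finger_force": force on a finger pad.
Only numpy, scipy, OpenCV 4.12 (cv2) and the standard library are available. Lean on these libraries where they do the work, as an engineer would, in place of code of your own. Each camera call takes 0.05 s, during which the arm holds its last target. There are 200 camera calls.

TASK

The autosampler's tray is about to be changed: first throw the isolator's T-handle fully over from the on stop (leaning to its front, towards the robot) to the off stop at the back, leaving the clamp rod home until that is done. Then take the black knob of the tray clamp's sprung telescoping rod, pull the rod out until its dark ring stands level with the ridge of the marker on the rail below it, and hold it there: finish still gripping the knob, as the spring draws the rod back if let go. Leave the glassware and other things on the bench where they are.

Things in the scene. Friction and masses are not known exactly. Their poses are not given: they have to be found in the camera images.
- clamp: Tray clamp, fixed: aluminium rail 40 mm wide, x = -110 to +230 mm, 12 mm thick, with a steel barrel (32 mm thick, mouth at x = 72 mm) on two blocks and a white housing (115 mm tall) at the far end. Origin on the bench under the knob's rest place. x runs along the rod from knob to barrel; the rod pulls out along -x. Left or right of the isolator, turned up to 0.35 rad.
- rod: Inner section of the telescoping rod with its pull knob. Origin: centre of the knob, 85 mm above the bench; axes as the clamp's. Knob: black cylinder 24 mm thick along x from -18 to +18 mm, 32 mm flange at its -x end; pinch it from above, fingers closing along y. Travel 130 mm. An inner spring draws it home: 3.5 N plus 70 N/m, so 7 to 10.5 N at the mark. Friction under 1 N.
- ring (a point): Centre of the dark steel ring on the 10 mm rod (ring 26 mm wide, 4 mm thick along x), on the rod's axis, 44 mm behind (+x of) the knob's centre and moving with it. A middle sleeve 19 mm thick follows the rod at half its travel.
- marker: Steel marker clamped across the rail below the rod, fixed: 16 mm along the rail, 70 mm across, with a thin ridge (4 mm along the rail) across its top at 45 mm above the bench. Origin under its middle on the bench; axes parallel to the clamp's. It sets the length mark, 50 to 95 mm out from where the ring is at rest; it differs each time.
- mark (a point): Middle of the top of the marker's ridge, 45 mm above the bench, straight below the rod's axis. The rod is at its length mark when the ring has the same place along the clamp's x axis as this point.
- isolator_base: Isolator, fixed to the bench: grey box 100 x 75 mm, 45 mm tall, with two small cheek plates. Origin on the bench under the handle's pivot; its x axis points to its back, z up. The pivot is a level axis along y, 58 mm above the bench. Turned up to 0.8 rad.
- isolator_bar (a point): Centre of the T-handle's crossbar (black, 18 mm thick, 56 mm long along y), 80 mm from the pivot, on a 12 mm steel stem.
- isolator (a joint): Angle of the T-handle: 0 = on, leaning 0.55 rad from upright to the isolator's front (-x); 1.1 = off, leaning 0.55 rad to its back (+x). Its weight (120 g) tips it to the nearer stop once past upright (0.55); about 1 N at the bar moves it. Off counts from 0.95.
- vial_rack: loose bystander: blue tube rack, 125 x 85 x 40 mm block; origin at the centre of its underside
- vial: loose bystander: small clear vial with white cap, 24 mm wide, 34 mm tall, standing between the two fixtures; origin under it
- sample_jar: loose bystander: white jar, 42 mm wide, 45 mm tall, between or behind the two fixtures; origin under it
- amber_bottle: loose bystander: amber bottle, 56 mm wide, 100 mm tall, at the left side; origin under it
- flask: loose bystander: stoppered glass flask, 74 mm wide, 110 mm tall, at the right side; origin under it
- driver: loose bystander: screwdriver lying on the bench near the robot, about 200 mm long; origin under its middle
- tip_box: loose bystander: clear plastic box 80 x 120 x 50 mm, at the right; origin at the centre of its underside
Not all that is in view belongs to the job. Leave any blue, green or orange look-alike of the isolator_base alone.

How it is judged:
On the way, in this order (a step that is already met when the one before it is completed fails the run):
1. the isolator is thrown fully off while the clamp rod is still home (value of joint isolator above 0.95 rad and x of ring in the frame of clamp above 0.034 m), for 0.2 s.
2. the rod is held out by the fingers with its ring within 6 mm of the mark (x of ring in the frame of mark between -0.006 and 0.006 m and contact force between the fingers and rod above 3 N), for 0.3 s.
At the end, for the whole second after the job is handed in: The ring is within 6 mm of the marker's ridge along the rod, held still (under 10 mm/s) there by the fingers against the spring (contact over 3 N), and the isolator is off (beyond 0.95 rad) (all of step 2 and value of joint isolator above 0.95 rad and linear speed of rod below 0.01 m/s); the arm keeps its last pose, push and grip.
It fails at once if the rod is pulled out more than 15 mm while the isolator is not off (x of ring in the frame of clamp below 0.029 m and not (value of joint isolator above 0.95 rad)).
It fails at once if a bystander is moved more than 30 mm (distance of any of vial_rack, vial, sample_jar, amber_bottle, flask, driver, tip_box from where it was at the start of the episode above 0.03 m).
It also fails if it takes over 48 s, if anything falls off the work surface, if the arm or the gripper's body presses on something with over 40 N, if the wrist force passes 120 N, or if a joint passes its speed limit or range.

## Working session

There is one attempt and no reset: what is moved stays moved. The work goes in short steps, each a Python script; the robot and the scene stay as the last script left them, time stands still between calls to the robot, and variables do not carry over. Pictures are saved under pics/ and viewed, at most 10 in all, crops included, and the job is handed in when it is done.

```bash
mkdir -p pics; ls; python3 - <<'E'
from station import manip,camera,calibration,spotter
import cv2
for c in ("scene","top"):
    cv2.imwrite(f"pics/{c}0.png",camera(c)); k=calibration(c); print(c,k["xyz"],k["orientation"])
    for t in ("rod","ring","mark","marker","clamp","isolator_base","isolator_bar"):
        for d in spotter.landmark_of(c,t)[:3]: print(c,t,[round(float(v),3) for v in d["xyz"]],round(d["confidence"],2))
for t in ("vial_rack","vial","sample_jar","amber_bottle","flask","driver","tip_box"):
    for d in spotter.landmark_of("top",t)[:1]: print(t,[round(float(v),3) for v in d["xyz"]],round(d["confidence"],2))
o=manip.observe();print(o["time_s"],o["ee_rot"],o["position"])
E
```

```text
pics
scene [ 1.09647417 -0.54584525  1.27698898] [-0.27088132  0.87624473  0.3797157  -0.12097305]
scene rod [0.582, 0.158, 0.089] 0.73
scene rod [0.373, -0.046, 0.005] 0.67
scene ring [0.629, 0.155, 0.082] 0.77
scene mark [0.558, 0.152, 0.046] 0.62
scene mark [0.531, 0.0, 0.001] 0.4
scene mark [0.48, -0.385, -0.004] 0.28
scene marker [0.553, 0.152, 0.004] 0.68
scene marker [0.606, -0.175, -0.001] 0.56
scene clamp [0.582, 0.158, 0.001] 0.77
scene isolator_base [0.606, -0.177, -0.001] 0.86
scene isolator_base [0.37, -0.268, 0.002] 0.84
scene isolator_base [0.218, -0.374, 0.004] 0.73
scene isolator_bar [0.178, -0.357, 0.129] 0.8
scene isolator_bar [0.328, -0.258, 0.124] 0.79
scene isolator_bar [0.561, -0.165, 0.123] 0.68
top [ 0.22262688 -0.01628452  1.38576637] [-0.07836483  0.71863478 -0.68743183  0.06971711]
top rod [0.585, 0.154, 0.084] 0.74
top rod [0.586, 0.156, -0.001] 0.47
top ring [0.625, 0.16, 0.082] 0.75
top mark [0.558, 0.153, 0.048] 0.6
top marker [0.557, 0.15, -0.003] 0.62
top marker [0.513, 0.401, -0.0] 0.59
top clamp [0.585, 0.157, 0.001] 0.64
top isolator_base [0.607, -0.173, 0.002] 0.98
top isolator_base [0.222, -0.372, 0.002] 0.83
top isolator_base [0.371, -0.27, -0.003] 0.82
top isolator_bar [0.176, -0.355, 0.125] 0.79
top isolator_bar [0.563, -0.164, 0.129] 0.7
top isolator_bar [0.328, -0.259, 0.127] 0.54
vial_rack [0.341, 0.434, -0.001] 0.85
vial [0.527, 0.006, -0.0] 0.61
sample_jar [0.726, -0.005, 0.002] 0.72
amber_bottle [0.512, 0.405, -0.001] 0.56
flask [0.481, -0.392, 0.0] 0.61
driver [0.332, 0.431, -0.001] 0.57
tip_box [0.657, -0.421, -0.004] 0.57
1.15 [ 1.11627105e-05  9.90296439e-01  1.38971088e-01 -2.27986583e-06] [ 0.17889376 -0.62488922  0.40469392]
```

View pics/scene0.png

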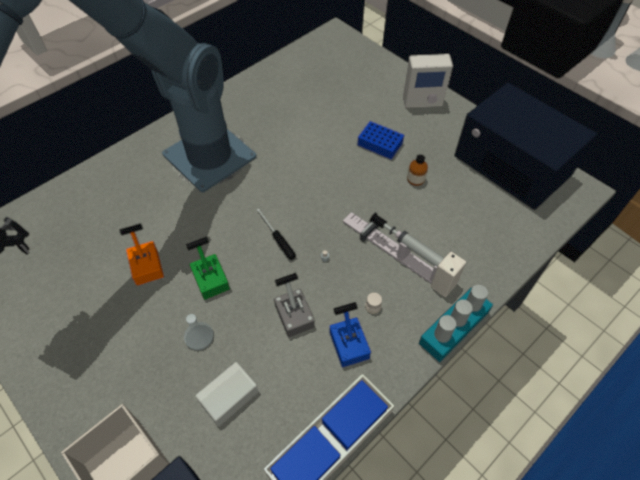

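View pics/top0.png

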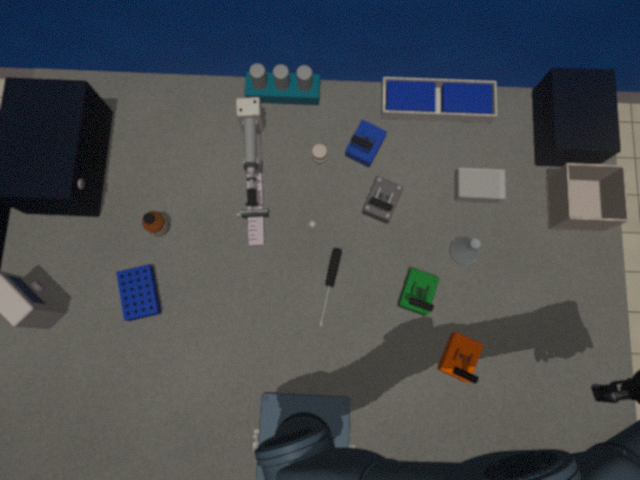

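The scene view shows the grey isolator at (293,310), with blue, green and orange look-alikes around it. The clamp is at about (400,250), with the knob at (375,222). In the top view the grey isolator is at (383,198) and the clamp runs from (257,243) to (248,107). So the isolator is the detection at (0.607,-0.175). Next I'll take closer wrist views.

```bash
cat > h.py <<'E'
from station import manip,camera,calibration,spotter
import numpy as np, cv2
from scipy.spatial.transform import Rotation as R
def down(yaw):
    q=(R.from_euler("z",yaw)*R.from_euler("x",np.pi)).as_quat(); return [q[3],q[0],q[1],q[2]]
def cam(name="wrist"):
    c=calibration(name); q=c["orientation"]
    return c, R.from_quat([q[1],q[2],q[3],q[0]]).as_matrix()
def ray(c,M,px):
    p=cv2.undistortPoints(np.array([[px]],float),np.array(c["K"]),np.array(c["distortion"]))[0,0]
    d=M@np.array([p[0],p[1],1]); return np.array(c["xyz"]),d/np.linalg.norm(d)
def at_z(c,M,px,z):
    o,d=ray(c,M,px); return o+d*(z-o[2])/d[2]
def pix(c,M,P):
    r,_=cv2.Rodrigues(M.T); t=-M.T@np.array(c["xyz"])
    return cv2.projectPoints(np.array(P,float).reshape(-1,3),r,t,np.array(c["K"]),np.array(c["distortion"]))[0][:,0]
E
python3 - <<'E'
from h import *
import json
out=[]
for n,(p,ts) in enumerate([((.52,-.2,.42),("isolator_base","isolator_bar")),((.58,-.14,.42),("isolator_base","isolator_bar")),
   ((.62,.15,.42),("rod","ring","mark","clamp","marker")),((.52,.15,.42),("rod","ring","mark","clamp","marker"))]):
    manip.move_ptp(p,down(-.3 if n<2 else 0)); manip.wait(.2)
    c,M=cam(); cv2.imwrite(f"pics/w{n}.png",camera("wrist"))
    out.append({k:np.array(c[k]).tolist() for k in c})
    print(n,np.round(c["xyz"],3),"fwd",np.round(M[:,2],2),"right",np.round(M[:,0],2),manip.observe()["time_s"])
    for t in ts:
        for d in spotter.landmark_of("wrist",t)[:2]: print(" ",t,np.round(d["xyz"],4),round(d["confidence"],2))
json.dump(out,open("cal.json","w"))
im=[cv2.imread(f"pics/w{i}.png") for i in range(4)]
f=lambda a:cv2.resize(a,(400,300),interpolation=cv2.INTER_AREA)
cv2.imwrite("pics/m.png",np.vstack([np.hstack([f(im[0]),f(im[1])]),np.hstack([f(im[2]),f(im[3])])]))
E
```

```text
0 [ 0.591 -0.223  0.388] fwd [-0.28  0.09 -0.95] right [-0.3  -0.95  0.  ] 3.3667
  isolator_base [ 0.6053 -0.1769  0.0008] 0.94
  isolator_base [ 0.2164 -0.3713 -0.0017] 0.93
  isolator_bar [ 0.5644 -0.1634  0.1252] 0.96
  isolator_bar [ 0.3311 -0.2562  0.1259] 0.85
1 [ 0.651 -0.163  0.389] fwd [-0.28  0.09 -0.95] right [-0.3  -0.95  0.  ] 4.15
  isolator_base [ 0.3702 -0.2706 -0.001 ] 0.95
  isolator_base [ 7.571e-01 -1.293e-01 -7.000e-04] 0.91
  isolator_bar [ 0.5646 -0.1609  0.1252] 0.93
  isolator_bar [0.5835 0.1569 0.0051] 0.72
2 [0.695 0.148 0.389] fwd [-0.3  -0.   -0.95] right [-0. -1.  0.] 5.625
  rod [0.5859 0.154  0.0818] 0.77
  rod [0.5802 0.1576 0.0027] 0.46
  ring [0.6234 0.1577 0.0855] 0.58
  ring [ 7.203e-01 -6.700e-03  5.000e-04] 0.58
  mark [0.5542 0.1523 0.0416] 0.74
  mark [ 5.140e-01  4.038e-01 -1.000e-04] 0.3
  clamp [0.5834 0.1578 0.0037] 0.71
  marker [ 5.557e-01  1.521e-01 -4.000e-04] 0.81
3 [0.596 0.15  0.389] fwd [-0.3  -0.   -0.96] right [-0. -1.  0.] 6.6083
  rod [0.5853 0.1546 0.0827] 0.64
  rod [0.5816 0.1606 0.0026] 0.27
  ring [0.6281 0.1547 0.0829] 0.59
  mark [0.5517 0.1509 0.0457] 0.59
  mark [0.584  0.158  0.0851] 0.24
  clamp [0.582  0.1575 0.0027] 0.94
  clamp [ 0.3731 -0.0469  0.0018] 0.43
  marker [0.5545 0.1531 0.001 ] 0.65
```

View pics/m.png

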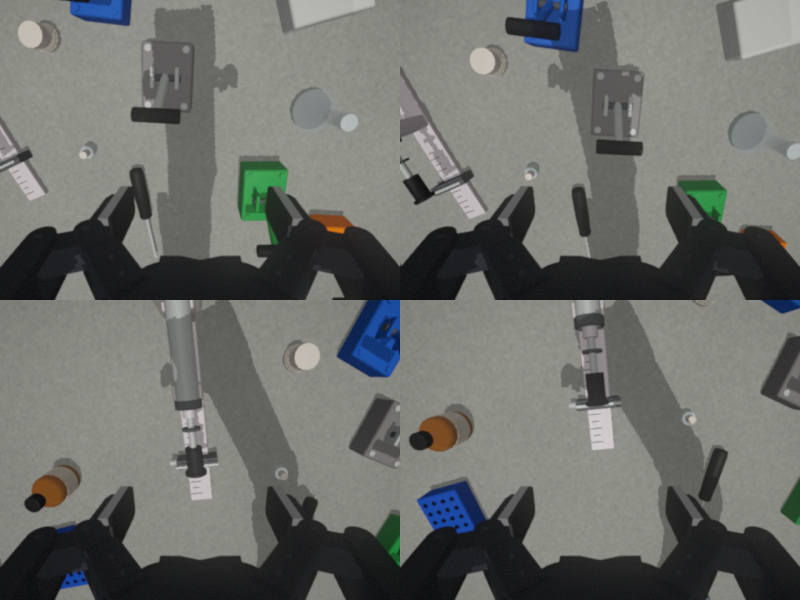

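The mosaic (half scale) shows the grey isolator with its bar at (157,115) and (620,147) in the upper tiles. The clamp's knob, ring and marker show in the lower tiles at about (195,460) and (595,390). Isolator yaw comes out at about -0.34. I'll throw the handle now and crop the clamp views for measuring.

```bash
python3 - <<'E'
from h import *
yaw=-.34; o=np.array([.606,-.1755]); u=np.array([np.cos(yaw),np.sin(yaw)])
P=lambda x,z: [*(o+u*x),z]
manip.clamp(40)
manip.move_ptp(P(-.095,.42),down(yaw)); manip.move_linear(P(-.095,.287),vel=.2)
s=manip.move_linear(P(.034,.287),vel=.09,threshold=10)
ob=manip.observe(); print(s,(np.array(ob["position"])[:2]-o)@u,ob["wrist_force"],ob["time_s"])
manip.move_linear(P(-.06,.287),vel=.2); manip.move_linear(P(-.06,.42),vel=.25)
manip.wait(.2); cv2.imwrite("pics/w4.png",camera("wrist")); camera("top")
for c in("wrist","top"):
  for d in spotter.landmark_of(c,"isolator_bar")[:4]: print(c,np.round(d["xyz"],4),round(d["confidence"],2),"x in iso",round(float((np.array(d["xyz"])[:2]-o)@u),3))
print(manip.observe()["time_s"])
a=cv2.imread("pics/w2.png")[150:330,240:380]; b=cv2.imread("pics/w3.png")[0:240,230:380]
g=lambda a:cv2.resize(a,None,fx=2.5,fy=2.5,interpolation=cv2.INTER_CUBIC)
cv2.imwrite("pics/c2.png",g(a)); 
A,B,C=g(a),g(b),cv2.resize(cv2.imread("pics/w4.png"),(320,240))
can=np.zeros((600,800,3),np.uint8); can[:450,:350]=A; can[:600,360:735]=B; can[460:600,:350]=cv2.resize(cv2.imread("pics/w4.png")[0:192],(350,140))
cv2.imwrite("pics/can.png",can)
E
```

```text
True 0.01761525462309747 [-3.71159489  0.68041909  4.61079519] 10.7167
wrist [ 0.7191 -0.1105  0.1299] 0.72 x in iso 0.085
wrist [ 0.6411 -0.1911  0.1243] 0.58 x in iso 0.038
wrist [0.5548 0.1528 0.0411] 0.5 x in iso -0.158
wrist [0.5858 0.1576 0.0826] 0.26 x in iso -0.13
top [ 0.1786 -0.3528  0.1266] 0.67 x in iso -0.344
top [ 0.7203 -0.1096  0.1282] 0.45 x in iso 0.086
12.3333
```

View pics/can.png

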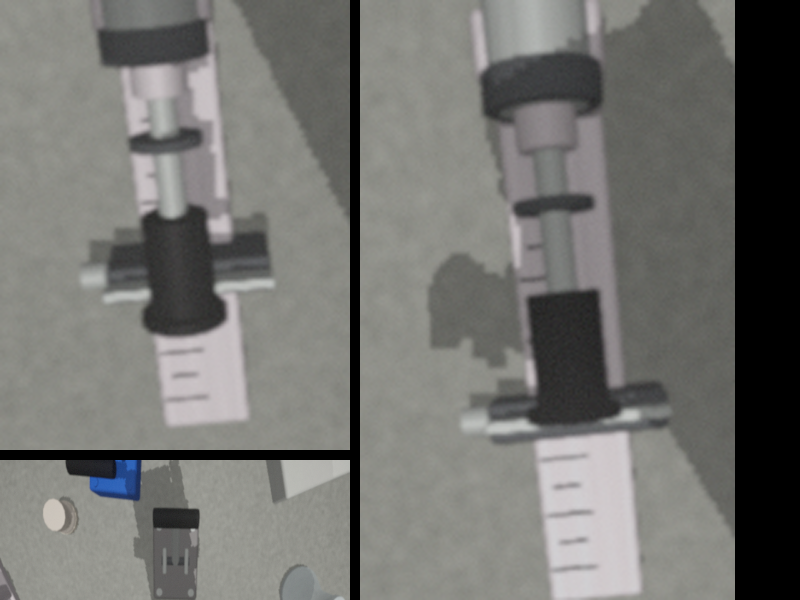

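The canvas crops show the ring at (166,141) and (553,205), and the marker's bright ridge at about (190,290) and (577,423). The inset shows the isolator bar thrown to the back. Next I'll triangulate the ring, ridge and axis.

```bash
python3 - <<'E'
from h import *
import json
cs=json.load(open("cal.json"))
def CM(i):
    q=cs[i]["orientation"]; return cs[i],R.from_quat([q[1],q[2],q[3],q[0]]).as_matrix()
p2=lambda x,y:(240+x/2.5,150+y/2.5); p3=lambda x,y:(230+(x-360)/2.5,y/2.5)
def tri(a,b):
    L=[ray(*CM(2),p2(*a)),ray(*CM(3),p3(*b))]
    A=sum(np.eye(3)-np.outer(d,d) for o,d in L); v=sum((np.eye(3)-np.outer(d,d))@o for o,d in L)
    return np.round(np.linalg.solve(A,v),4)
for n,a,b,z in [("ring",(166,141),(553,205),.085),("ridge",(190,290),(577,423),.045),("ridgeL",(105,297),(490,433),.045),("ridgeR",(273,283),(668,414),.045),("knobback",(176,211),(564,292),.097)]:
    print(n,tri(a,b),np.round(at_z(*CM(2),p2(*a),z)[:2],4),np.round(at_z(*CM(3),p3(*b),z)[:2],4))
l=[at_z(*CM(3),p3(*p),.012) for p in((475,10),(553,598),(640,592))];print(np.round(l,4)); d=l[0]-l[1]; print("yaw",np.arctan2(d[1],d[0]))
l=[at_z(*CM(2),p2(*p),.012) for p in((125,80),(168,425),(248,418))];print(np.round(l,4)); d=l[0]-l[1]; print("yaw",np.arctan2(d[1],d[0]))
E
```

```text
ring [0.6256 0.16   0.0858] [0.6254 0.1597] [0.6257 0.1602]
ridge [0.552  0.1529 0.0396] [0.5542 0.1524] [0.5527 0.1533]
ridgeL [0.5479 0.1874 0.0371] [0.5512 0.1871] [0.549  0.1861]
ridgeR [0.5555 0.1186 0.0411] [0.5571 0.1187] [0.556  0.1192]
knobback [0.5995 0.1569 0.0821] [0.6041 0.1563] [0.5993 0.1567]
[[0.7017 0.1909 0.012 ]
 [0.4728 0.1643 0.012 ]
 [0.4755 0.1265 0.012 ]]
yaw 0.1155762715621582
[[0.6346 0.1792 0.012 ]
 [0.4723 0.1635 0.012 ]
 [0.4759 0.126  0.012 ]]
yaw 0.09597353196162588
```

```bash
python3 - <<'E'
from h import *
yaw=.1; u=np.array([np.cos(yaw),np.sin(yaw)]); g=np.array([.5835,.1557])+.002*u
q=down(yaw)
manip.release(); manip.move_ptp([*g,.34],q); manip.move_linear([*g,.24],vel=.15)
manip.clamp(70); ob=manip.observe(); p0=np.array(ob["position"]); print(ob["grip_width"],ob["finger_force"],p0)
t=p0.copy(); t[:2]-=.0725*u
manip.move_linear(t.tolist(),vel=.05); manip.wait(.3)
ob=manip.observe(); print(np.array(ob["position"])-p0,ob["wrist_force"],ob["grip_width"],ob["finger_force"],ob["time_s"])
c,M=cam(); im=camera("wrist"); cv2.imwrite("pics/w5.png",im)
import json; json.dump({k:np.array(c[k]).tolist() for k in c},open("cal5.json","w"))
camera("scene");camera("top")
for n in("wrist","scene","top"):
  for t in("ring","mark","rod"):
    for d in spotter.landmark_of(n,t)[:1]: print(n,t,np.round(d["xyz"],4),round(d["confidence"],2))
cv2.imwrite("pics/w5c.png",cv2.resize(im[150:400,160:480],(768,600),interpolation=cv2.INTER_CUBIC))
E
```

```text
0.021995563534789077 68.34423422813416 [0.58556979 0.15617041 0.24054732]
[-7.12542340e-02 -7.10144531e-03  6.94479160e-05] [ 7.92074551  2.76827003 -4.32489417] 0.021929191281730997 68.70137929916382 17.6667
wrist ring [0.5553 0.1469 0.0845] 0.96
wrist mark [0.5539 0.1538 0.0441] 0.61
wrist rod [0.5152 0.1534 0.08  ] 0.67
scene ring [0.5586 0.1461 0.0829] 0.67
scene mark [0.5554 0.1533 0.0475] 0.73
scene rod [0.5067 0.151  0.0884] 0.71
top rod [ 0.7272 -0.0069 -0.003 ] 0.47
```

View pics/w5c.png

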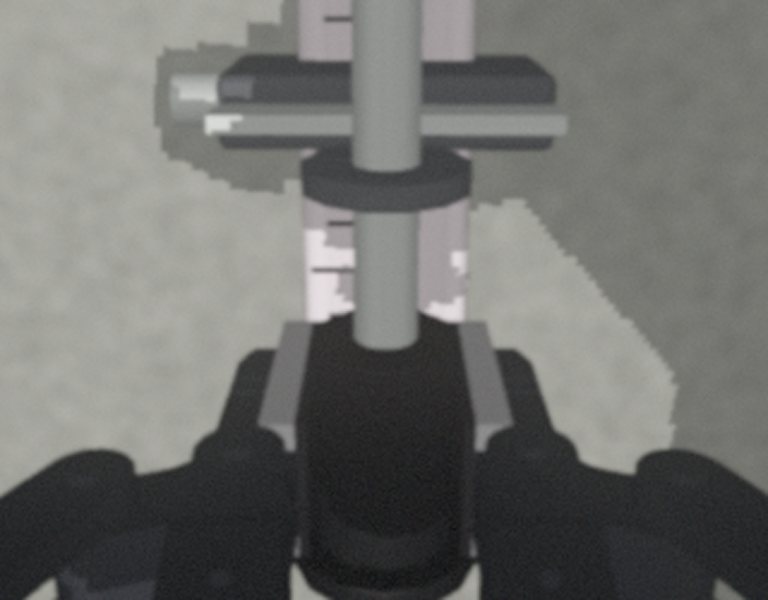

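The crop shows the ridge at row 124, col 387. The ring spans rows 147–211 and cols 302–470. The knob is held well between the pads. I'll fit a ring model to that outline and also compute the ridge position.

```bash
python3 - <<'E'
from h import *
import json
c=json.load(open("cal5.json")); q=c["orientation"]; M=R.from_quat([q[1],q[2],q[3],q[0]]).as_matrix()
w=lambda x,y:(160+x/2.4,150+y/2.4)
print("cam",np.round(c["xyz"],3))
yaw=.1;u=np.array([np.cos(yaw),np.sin(yaw),0]);v=np.array([-u[1],u[0],0])
for z in(.045,): print("ridge",[np.round(at_z(c,M,w(x,y),z),4) for x,y in((387,124),(205,124),(567,124))])
a=np.linspace(0,2*np.pi,90)
for s in np.arange(.543,.5621,.002):
    C=np.array([s,.1505,.085]); P=[C+e*u+.013*(np.cos(t)*v+np.sin(t)*np.array([0,0,1])) for e in(-.002,.002) for t in a]
    p=(pix(c,M,P)-[160,150])*2.4; print(round(s,4),np.round(p.min(0)),np.round(p.max(0)))
E
```

```text
cam [0.589 0.157 0.209]
ridge [array([0.5542, 0.1532, 0.045 ]), array([0.5507, 0.188 , 0.045 ]), array([0.5577, 0.1188, 0.045 ])]
0.543 [312. 214.] [485. 300.]
0.545 [313. 203.] [487. 286.]
0.547 [314. 191.] [488. 273.]
0.549 [315. 179.] [490. 259.]
0.551 [316. 167.] [492. 245.]
0.553 [317. 156.] [494. 232.]
0.555 [318. 144.] [496. 218.]
0.557 [319. 132.] [498. 203.]
0.559 [320. 119.] [500. 189.]
0.561 [321. 107.] [501. 175.]
```

The ring is at x≈0.5553 and the ridge at 0.5542, so I'll pull a further 1.3 mm, recheck the isolator and hand in.

```bash
python3 - <<'E'
from h import *
p=np.array(manip.observe()["position"]); p[:2]-=.0013*np.array([np.cos(.1),np.sin(.1)])
manip.move_linear(p.tolist(),vel=.02); manip.wait(.6)
for n in("scene","top"):
  camera(n)
  for d in spotter.landmark_of(n,"isolator_bar")[:5]: print(n,np.round(d["xyz"],3),round(d["confidence"],2))
camera("wrist")
for t in("ring","mark"): print(t,[np.round(d["xyz"],4) for d in spotter.landmark_of("wrist",t)[:1]])
o=manip.observe(); print(o["finger_force"],o["wrist_force"],o["time_s"])
print(manip.close_job())
E
```

```text
scene [ 0.175 -0.36   0.127] 0.75
scene [ 0.641 -0.195  0.125] 0.65
scene [ 0.719 -0.114  0.129] 0.57
scene [ 0.328 -0.258  0.125] 0.56
top [ 0.176 -0.353  0.125] 0.82
top [ 0.33  -0.257  0.126] 0.77
top [ 0.64  -0.191  0.128] 0.64
top [ 0.722 -0.108  0.129] 0.52
ring [array([0.5526, 0.1524, 0.0876])]
mark [array([0.5536, 0.1527, 0.0426])]
68.77139925956726 [ 7.59696222  1.86849102 -6.03320343] 19.4667
the job is handed in; nothing more can be done
None
```

The job is handed in: the isolator is thrown off, and the gripper holds the rod out with its ring measured about 1 mm from the marker's ridge (pad force about 69 N); no verdict came back.

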